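# Show the rework at the sanding bench and switch on the dust extraction

## Task

Show your workmate what to rework: point straight down at the dark knot on the red fish plaque, fingertips about two centimetres above it, and stay there for two seconds; then point in the same way, for two seconds, at the knob of the orange sanding block, the one to use. Then push the toggle on the yellow-faced switch box all the way over, away from the robot, so that the dust extraction is on, and move clear. Bring the fingertips down over no other plaque or sanding block, pick nothing up, do not touch any plaque or sanding block, and leave the other loose things where they are.

Things in the scene. Friction and masses are not known exactly. Their poses are not given: they have to be found in the camera images.
- red_knot (a point): centre of the dark brown knot, a round spot 19 mm across flush in the top face of the red fish plaque, 36 mm towards the tail (+x of the plaque) and 21 mm to +y from the plaque's centre; this point lies on the top face, 16 mm above the bench; z up
- red_fish: beech plaque with a red fish inlay: 180 x 70 x 16 mm with round ends, long along its x axis, fish nose at -x, tail at +x, loose, 0.15 kg; origin at the centre of the underside. The only plaque with a knot
- blue_fish: same plaque with a grey-blue fish and no knot
- yellow_fish: same plaque with a yellow fish and no knot
- orange_sander_top (a point): middle of the top of the round knob (42 mm across) of the orange hand sanding block, 58 mm above the bench; z up
- orange_sander: orange hand sanding block, 105 x 62 mm (x, y), 26 mm thick with a knob in the middle up to 58 mm; loose, 0.18 kg; origin at the centre of the underside
- green_sander: same sanding block in green, with its knob; not the one to use
- switch_box: fixed grey switch box with a yellow face, 100 x 150 x 30 mm (x, y, z), origin at the centre of its underside; the toggle stands in its middle
- toggle (a joint): angle of the toggle: 0 leaning 0.5 rad towards the robot (-x of the box), 1.0 leaning 0.5 rad away from it (+x); its pivot is a level axis along the y axis of the switch box, 52 mm above the bench over the middle of the box; stiff enough to stay where it is left, moved by about 1 N at the ball; held at 1.0 by a stop
- toggle_tip (a point): centre of the red ball, 26 mm across, at the end of the toggle's 10 mm steel arm, 80 mm from the pivot: 122 mm above the bench at 0 and at 1.0, 132 mm when upright
- disc_a: loose beech disc 90 mm across, 18 mm high, with an orange and blue spot; bystander; origin under its centre
- disc_b: loose beech disc 90 mm across, 18 mm high, with a blue and white spot; bystander; origin under its centre
- glue: loose white glue bottle with an orange cap, 56 mm across, 150 mm high, upright; bystander; origin under its centre
- tape_measure: loose yellow tape measure, 66 x 40 x 62 mm; bystander; origin under its centre
- rotary_tool: loose grey rotary tool lying along its y axis, 44 mm thick, from +60 to -140 mm in y; bystander; origin under the middle of its grip
Things that resemble listed ones, but are neither listed nor needed, are in the scene too. What is meant by the switch_box is not turquoise, and is the smaller of those in its own colour. Leave any purple look-alike of the red_fish alone.

How it is judged:
By the outcome, as a careful person would: the job done as asked, in the order asked, and still so for the second after the job is handed in, with the robot touching nothing.
It also fails if it takes over 51 s, if anything falls off the work surface, if the arm or the gripper's body presses on something with over 40 N, if the wrist force passes 120 N, or if a joint passes its speed limit or range.

## Robot

A 6-joint arm with a two-finger parallel gripper is mounted at the origin on the work surface. World frame = base frame: x ahead of the robot, y to its left, z up, the work surface at z = 0. Lengths are in m, angles in rad, forces in N, time in s.
With the tool pointing down it reaches from about 0.275 to 0.725 m from the base axis. Payload 15.9 kg.
Tool frame: the origin (TCP) lies on the centre line of the jaws, within the pads' length; the fingertips stand tips_ahead ahead of it and the grasp point (between the pads) lies 11 mm behind it (tips_ahead is the distance from the TCP to the fingertips, in m); z points along the fingers, y is the line along which they close (so a half turn about z gives the same grasp; the last joint's range is limited). The gripper opens to 85 mm and grips with 20 to 120 N. Pads are 22 mm wide; open, the fingers measure 114 mm over their backs; the gripper's body (76 mm by 85 mm) begins 54 mm behind the grasp point. The pads swing forward as they close: fully open they stand 13 mm farther back than shut.
Start: joints at [1.306, 0.213, -0.034, 1.323, 0, 1.571], TCP at [0.131, 0.483, 0.239] pointing down, gripper open.
Joint ranges: [-2.98, 2.98], [-0.74, 1.72], [-1.14, 1.35], [-2.1, 2.04], [-1.57, 1.44], [-3.14, 3.14]. Speed limits (rad/s): [1.89, 1.89, 2.39, 2.57, 3.14, 3.14].

## Interface

Orientations are given as a rotation vector (axis times angle).
In Python, from workcell import * gives the robot as it stands. The module is installed in compiled form; this text tells all that it offers.
- The arm moves only by the shell command python3 -m pendant 'ROWS' [FORCE]. ROWS is JSON, a list of rows, each an object of numbers: "dx", "dy", "dz": the shift along the tool's x, y, z in cm; "rx", "ry", "rz": the turn, a rotation vector about the tool's x, y, z in degrees; "claw": the closure, from -1 (fully open) to 1 (shut). A call has exactly 8 rows; each row is the pose to reach, as a shift and turn from the pose commanded when the call began, along the tool's axes at that moment; what a row does not reach only later rows make up. A row lasts 1/10 s, in which the tool goes at most 50 mm and 8.59 degrees, less where a joint would pass 70% of its speed; a pose out of reach is approached as far as the arm can. A call with a gripper value outside its range is refused whole. The fingers move at their own pace and stop on an object; FORCE is the grip in N (left out, the last holds). Time passes only in rows, so rows that repeat a pose let the fingers close, or fill a call up. It gives the time, the measured TCP pose, the force, the opening and the grip force at its end, in the units of the state.
- get_obs(): the state, without advancing time (a new reading comes with each control period).
- capture(name): name is "side" or "top" or "wrist"; returns the picture (420x560x3 uint8, red, green, blue); there is no depth.
- camera_info(name): a dict with "camera_matrix" (3x3 intrinsics, pixels), "rvec" (rotation vector, rad) and "tvec" (3), from world to camera coordinates, as OpenCV has them; the wrist camera has in their place "tool_from_camera" (4x4, takes a point from camera to tool coordinates, whose origin is the TCP and whose axes are the flange's). Camera axes: x right, y down, z forward; pixel columns grow to the right and rows downward; lengths in m; the calibration is good to about 2 mm. A picture is of the moment at which its call begins: read the wrist's pose just before it. camera_info takes no time and is no camera call.
- finish_job(): hands the job in; it is judged then, once.
Trained networks look in the newest picture that a camera, given by its name, has taken for a name from the list of things; names that differ only in an ending like _2 or _b are one class to them, and where a whole thing is asked for, a point or a joint stands for the part that bears it (a point fixed in the world has none). Each returns a list of dicts, best first, with "score" (0 to 1); they miss things now and then, are a little off and sometimes report something else, mostly with a low value. They report only what shows in the picture. A call takes as long as a camera call. They do not tell look-alikes from the thing itself.
- look_for(query, camera): "position" ([x, y, z] in m, in the coordinates of the camera as it stood for that picture, good to about 4 mm: the middle of the surface that is visible of it).
- outline_of(query, camera): "mask" (420x560 bool, what is visible of it).
- place_of(query, camera): "position" ([x, y, z] in m, in the coordinates of the camera as it stood for that picture, good to about 4 mm: a listed point, or the origin of a listed thing).
The state is a dict: "t": time; "joints": joint angles; "qvel": joint speeds; "effort": joint torques, N m; "tcp_pos": TCP position; "tool_rot": TCP orientation; "contact_force": force on the tool from outside, world axes, zero at the start; "ft_torque": the same for the moment, N m; "finger_gap": finger opening in m; "grip_force": force on a finger pad.
Only numpy, scipy, OpenCV 4.12 (cv2) and the standard library are available. Lean on these libraries where they do the work, as an engineer would, in place of code of your own. Each camera call takes 0.05 s, during which the arm holds its last target. There are 200 camera calls.

## Working session

There is one attempt and no reset: what is moved stays moved. The work goes in short steps, Python scripts to look and compute and a shell command to move; the robot and the scene stay as the last step left them, time stands still between calls to the robot, and variables do not carry over. Pictures are saved under pics/ and viewed, at most 10 in all, crops included, and the job is handed in when it is done.

```bash
mkdir -p pics; ls; python3 - <<'E'
from workcell import *
import cv2
o=get_obs(); print(o)
for n in("top","side"):
    cv2.imwrite(f"pics/{n}0.png",capture(n)[:,:,::-1]); 
    i=camera_info(n); print(n,{k:v for k,v in i.items()})
print(camera_info("wrist"))
E
```

```text
pics
{'t': 0.0, 'joints': array([ 1.30594554e+00,  2.13363240e-01, -3.50523609e-02,  1.32351339e+00,
        3.09550100e-05,  1.57080528e+00]), 'qvel': array([-0.00129323,  0.00072427,  0.00228877, -0.00058139, -0.0002188 ,
        0.00053227]), 'effort': array([ 1.14155901e-03, -6.86160636e+01,  4.87111688e+01,  1.76152593e-02,
       -5.75475428e-05,  6.79975500e-06]), 'tcp_pos': array([0.13078565, 0.4822446 , 0.2388153 ]), 'tool_rot': array([-4.14801868e-01, -3.11390564e+00,  1.75707993e-03]), 'contact_force': array([ 0.10677198,  0.45273131, -0.61020114]), 'ft_torque': array([0.04614016, 0.05523664, 0.02126748]), 'grip_force': 0.0, 'finger_gap': 0.08534905699364037}
top {'camera_matrix': array([[485.48124962,   0.        , 285.69491266],
       [  0.        , 485.48124962, 209.57935609],
       [  0.        ,   0.        ,   1.        ]]), 'rvec': array([ 2.15368565, -2.13675607,  0.17279212]), 'tvec': array([0.06154442, 0.50654971, 1.38462811])}
side {'camera_matrix': array([[386.16175258,   0.        , 280.31240716],
       [  0.        , 386.16175258, 212.31008905],
       [  0.        ,   0.        ,   1.        ]]), 'rvec': array([ 2.36891795, -0.04892067,  0.02973036]), 'tvec': array([-0.45941469,  0.12872664,  1.30306834])}
{'camera_matrix': array([[301.41572791,   0.        , 285.01576272],
       [  0.        , 301.41572791, 206.01543825],
       [  0.        ,   0.        ,   1.        ]]), 'tool_from_camera': array([[-6.40333944e-04, -9.46398546e-01, -3.23000593e-01,
         8.39660534e-02],
       [ 9.99999749e-01, -5.08575452e-04, -4.92317101e-04,
        -1.21111983e-03],
       [ 3.01658016e-04, -3.23000827e-01,  9.46398634e-01,
        -1.33713577e-01],
       [ 0.00000000e+00,  0.00000000e+00,  0.00000000e+00,
         1.00000000e+00]])}
```

View pics/top0.png

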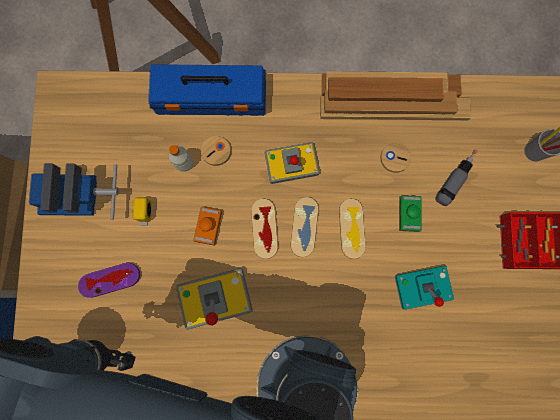

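View pics/side0.png

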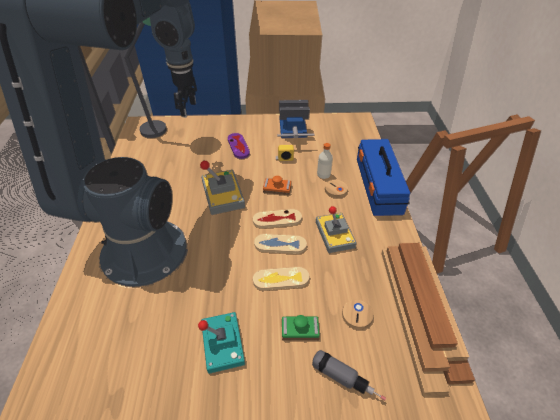

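```bash
cat > h.py <<'E'
from workcell import *
import cv2, numpy as np
def M(n):
    i=camera_info(n)
    if n=="wrist":
        o=get_obs(); T=np.eye(4); T[:3,:3]=cv2.Rodrigues(o["tool_rot"])[0]; T[:3,3]=o["tcp_pos"]
        return i["camera_matrix"], T@i["tool_from_camera"]
    T=np.eye(4); T[:3,:3]=cv2.Rodrigues(i["rvec"])[0]; T[:3,3]=i["tvec"]
    return i["camera_matrix"], np.linalg.inv(T)
def world(T,p): return T[:3,:3]@np.array(p)+T[:3,3]
def pix(K,T,p):
    q=K@(T[:3,:3].T@(np.array(p)-T[:3,3])); return q[:2]/q[2]
def ray(K,T,uv,z):
    d=T[:3,:3]@np.linalg.inv(K)@np.array([*uv,1]); return T[:3,3]+d*(z-T[2,3])/d[2]
E
python3 - <<'E'
import workcell
print([n for n in dir(workcell) if n[0]!='_'], getattr(workcell,'tips_ahead',None))
from h import *
for n in("top","side"):
    K,T=M(n)
    for q in("red_knot","orange_sander_top","toggle_tip","switch_box","red_fish"):
        for d in place_of(q,n)[:5]:
            w=world(T,d["position"]); print(n,q,round(d["score"],2),w.round(3),pix(K,T,w).round())
E
```

```text
['MotionError', 'camera_info', 'capture', 'finish_job', 'get_obs', 'look_for', 'outline_of', 'place_of', 'tips_ahead'] 0.008
top red_knot 0.85 [0.489 0.15  0.014] [257. 216.]
top red_knot 0.64 [0.269 0.609 0.019] [ 97. 290.]
top orange_sander_top 0.86 [0.458 0.3   0.057] [204. 224.]
top orange_sander_top 0.7 [ 0.671 -0.267  0.004] [395. 159.]
top toggle_tip 0.59 [0.199 0.255 0.163] [212. 319.]
top toggle_tip 0.54 [ 0.687  0.28  -0.002] [216. 153.]
top toggle_tip 0.43 [0.632 0.044 0.129] [294. 160.]
top toggle_tip 0.42 [ 0.249 -0.348  0.124] [439. 301.]
top toggle_tip 0.33 [0.491 0.153 0.017] [256. 215.]
top switch_box 0.95 [ 0.283 -0.34  -0.003] [422. 288.]
top switch_box 0.87 [0.252 0.269 0.001] [215. 297.]
top switch_box 0.65 [0.653 0.05  0.003] [291. 164.]
top red_fish 0.95 [ 0.302  0.583 -0.003] [110. 279.]
top red_fish 0.78 [0.454 0.129 0.003] [264. 229.]
top red_fish 0.6 [0.688 0.282 0.003] [215. 152.]
side red_knot 0.8 [0.268 0.606 0.018] [231. 139.]
side red_knot 0.73 [0.485 0.151 0.017] [285. 211.]
side orange_sander_top 0.85 [0.456 0.295 0.055] [276. 178.]
side toggle_tip 0.63 [0.632 0.039 0.126] [333. 211.]
side toggle_tip 0.6 [0.201 0.254 0.158] [205. 165.]
side toggle_tip 0.59 [ 0.245 -0.344  0.124] [202. 323.]
side switch_box 0.94 [ 0.645  0.049 -0.001] [332. 234.]
side switch_box 0.83 [ 0.248  0.266 -0.002] [223. 195.]
side switch_box 0.68 [ 0.284 -0.344 -0.002] [223. 345.]
side red_fish 0.8 [0.294 0.579 0.001] [237. 146.]
side red_fish 0.69 [ 0.45   0.124 -0.002] [276. 220.]
```

View pics/c1.png

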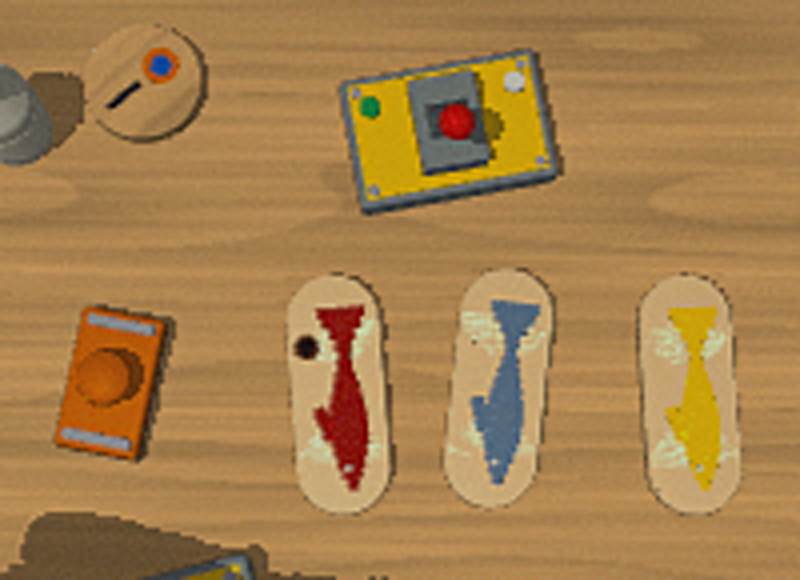

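The yellow-faced boxes are at (292,162) and (214,298). The one at (292,162) is smaller, measuring 104 x 152 mm, so it is the switch_box. The red-fish look-alikes are at (264,228) on beech with the knot at (256,217), which is the one meant, and the purple one at (109,279), which I leave alone. The orange sander is at (207,225), with its knob at about (206,224).

```bash
cat >> h.py <<'E'
def go(p):
    o=get_obs(); R=cv2.Rodrigues(o["tool_rot"])[0]
    print("t",round(o["t"],2),"d cm",(R.T@(np.array(p)-o["tcp_pos"])*100).round(2),"tool x ang",np.degrees(np.arctan2(R[1,0],R[0,0])).round(1),"z",R[:,2].round(4),"tcp",o["tcp_pos"].round(4))
E
python3 - <<'E'
from h import *
K,T=M("top")
print(ray(K,T,(256.4,216.6),.016),ray(K,T,(206.5,223.7),.05),ray(K,T,(294.2,160.3),.129))
go((.488,.150,.2))
E
```

```text
[0.48769443 0.15224988 0.016     ] [0.46103207 0.29426904 0.05      ] [0.63127045 0.04348305 0.129     ]
t 0.75 d cm [-43.17 -22.75   3.93] tool x ang 164.8 z [ 0. -0. -1.] tcp [0.1309 0.4826 0.2393]
```

```bash
R='x'; python3 -m pendant '[{"dx":-5,"dy":-2.6,"claw":1},{"dx":-10,"dy":-5.3,"claw":1},{"dx":-15,"dy":-8,"rz":-5,"claw":1},{"dx":-20,"dy":-10.6,"rz":-10,"claw":1},{"dx":-25,"dy":-13.2,"rz":-15,"claw":1},{"dx":-30,"dy":-16,"rz":-20,"claw":1},{"dx":-35,"dy":-18.5,"rz":-25,"claw":1},{"dx":-39,"dy":-20.5,"dz":3,"rz":-25,"claw":1}]' 20
python3 - <<'E'
from h import *
K,T=M("wrist"); im=capture("wrist"); cv2.imwrite("pics/w1.png",im[:,:,::-1])
for q in("red_knot","orange_sander_top"):
    for d in place_of(q,"wrist")[:3]: print(q,round(d["score"],2),world(T,d["position"]).round(4),pix(K,T,world(T,d["position"])).round())
go((.488,.151,.15)); print(get_obs()["finger_gap"])
E
```

```text
red_knot 0.95 [0.2672 0.6059 0.0154] [403. 250.]
t 0.9 d cm [-43.15 -22.65   8.93] tool x ang 164.8 z [-0. -0. -1.] tcp [0.1309 0.4826 0.2393]
0.08537345015829947validation failed for argument at $[0]...
```

View pics/w1.png

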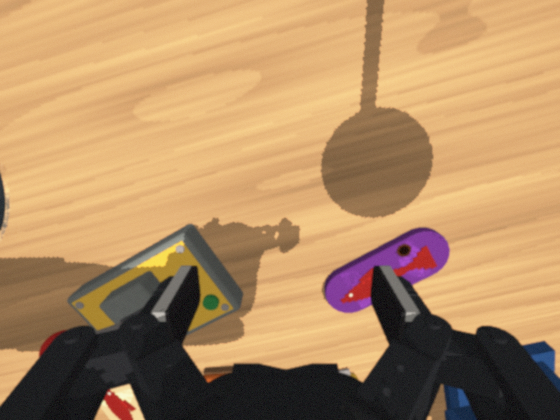

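The wrist view from the start pose shows the large yellow box at (155,280) and the purple look-alike at (388,270). The arm has not moved, because the call was refused; I assume each row needs all its keys.

```bash
python3 -m pendant '[{"dx":-5,"dy":-2.6,"dz":0,"rx":0,"ry":0,"rz":0,"claw":1},{"dx":-10,"dy":-5.3,"dz":0,"rx":0,"ry":0,"rz":0,"claw":1},{"dx":-15,"dy":-8,"dz":0,"rx":0,"ry":0,"rz":-5,"claw":1},{"dx":-20,"dy":-10.6,"dz":0,"rx":0,"ry":0,"rz":-10,"claw":1},{"dx":-25,"dy":-13.2,"dz":0,"rx":0,"ry":0,"rz":-15,"claw":1},{"dx":-30,"dy":-16,"dz":0,"rx":0,"ry":0,"rz":-20,"claw":1},{"dx":-35,"dy":-18.5,"dz":0,"rx":0,"ry":0,"rz":-25,"claw":1},{"dx":-39,"dy":-20.5,"dz":3,"rx":0,"ry":0,"rz":-25,"claw":1}]' 20
python3 - <<'E'
from h import *
K,T=M("wrist"); im=capture("wrist"); cv2.imwrite("pics/w2.png",im[:,:,::-1])
for q in("red_knot","orange_sander_top"):
    for d in place_of(q,"wrist")[:3]: print(q,round(d["score"],2),world(T,d["position"]).round(4),pix(K,T,world(T,d["position"])).round())
go((.488,.151,.15)); print(get_obs()["finger_gap"])
E
```

```text
t: 1.7
tcp_pos: [0.4238, 0.2102, 0.225]
tool_rot: [-0.273, 3.126, 0.002]
contact_force: [1.0, 1.5, -0.3]
finger_gap: -0.0002
grip_force: 0.0
red_knot 0.87 [0.4829 0.15   0.0145] [229. 217.]
t 1.85 d cm [-5.47 -6.85  7.26] tool x ang -170.4 z [-1.3e-03 -8.0e-04 -1.0e+00] tcp [0.4228 0.2095 0.2227]
-0.00035076681437775894
```

View pics/w2.png

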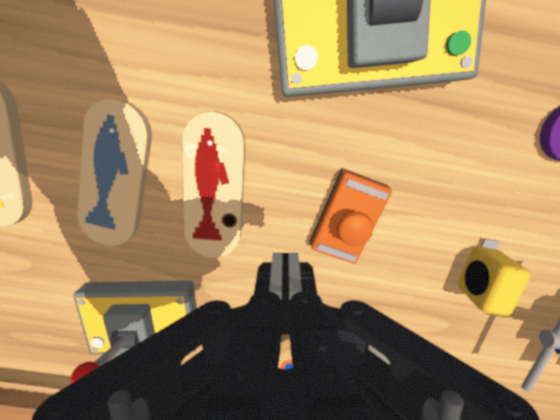

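The wrist view shows the knot at (229,220) on the red fish, and the orange knob at (355,229) to its right. Next I move above the knot and re-measure.

```bash
python3 -m pendant '[{"dx":-2.7,"dy":-3.4,"dz":0,"rx":0,"ry":0,"rz":0,"claw":1},{"dx":-5.4,"dy":-6.8,"dz":0,"rx":0,"ry":0,"rz":0,"claw":1},{"dx":-5.4,"dy":-6.8,"dz":4,"rx":0,"ry":0,"rz":0,"claw":1},{"dx":-5.4,"dy":-6.8,"dz":8,"rx":0,"ry":0,"rz":0,"claw":1},{"dx":-5.4,"dy":-6.8,"dz":10,"rx":0,"ry":0,"rz":0,"claw":1},{"dx":-5.4,"dy":-6.8,"dz":10,"rx":0,"ry":0,"rz":0,"claw":1},{"dx":-5.4,"dy":-6.8,"dz":10,"rx":0,"ry":0,"rz":0,"claw":1},{"dx":-5.4,"dy":-6.8,"dz":10,"rx":0,"ry":0,"rz":0,"claw":1}]'
python3 - <<'E'
from h import *
K,T=M("wrist"); im=capture("wrist"); cv2.imwrite("pics/w3.png",im[:,:,::-1])
P=[]
for q in("red_knot","orange_sander_top"):
    for d in place_of(q,"wrist")[:3]: print(q,round(d["score"],2),world(T,d["position"]).round(4),pix(K,T,world(T,d["position"])).round())
# dark blob near predicted pixel
u,v=pix(K,T,(.487,.151,.016)); print(u,v)
m=(im.max(2)<70).astype(np.uint8)
n,l,s,c=cv2.connectedComponentsWithStats(m)
for i in range(1,n):
    if 20<s[i,4]<3000 and np.hypot(*(c[i]-(u,v)))<60: print(s[i],c[i],ray(K,T,c[i],.016))
go((.487,.151,.044))
E
```

```text
t: 2.65
tcp_pos: [0.4872, 0.1546, 0.1253]
tool_rot: [-0.27, 3.128, 0.001]
contact_force: [0.1, 0.6, -0.1]
finger_gap: -0.0002
grip_force: 0.0
red_knot 0.76 [0.4869 0.1518 0.0162] [283. 207.]
orange_sander_top 0.72 [0.461  0.2962 0.0578] [486. 224.]
281.91194358400776 206.51912543424476
[275 200  14  13 154] [281.64285714 206.06493506] [0.48663549 0.15070554 0.016     ]
t 2.8 d cm [ 0.08 -0.32  8.08] tool x ang -170.2 z [ 1.8e-03  6.0e-04 -1.0e+00] tcp [0.4871 0.1542 0.1248]
```

View pics/w3.png

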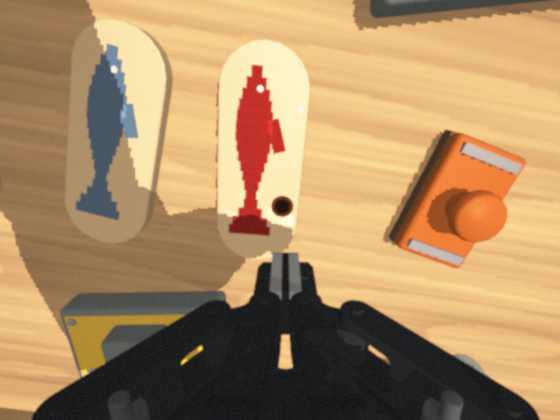

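The knot at (282,206) measures (0.487, 0.151) at z 0.016, which agrees with the other cameras. The knob is at (480,215), about (0.460, 0.296). Now I descend and hold.

```bash
python3 -m pendant '[{"dx":0.1,"dy":-0.3,"dz":2,"rx":0,"ry":0,"rz":0,"claw":1},{"dx":0.1,"dy":-0.3,"dz":4,"rx":0,"ry":0,"rz":0,"claw":1},{"dx":0.1,"dy":-0.3,"dz":6,"rx":0,"ry":0,"rz":0,"claw":1},{"dx":0.1,"dy":-0.3,"dz":7.5,"rx":0,"ry":0,"rz":0,"claw":1},{"dx":0.1,"dy":-0.3,"dz":8.1,"rx":0,"ry":0,"rz":0,"claw":1},{"dx":0.1,"dy":-0.3,"dz":8.1,"rx":0,"ry":0,"rz":0,"claw":1},{"dx":0.1,"dy":-0.3,"dz":8.1,"rx":0,"ry":0,"rz":0,"claw":1},{"dx":0.1,"dy":-0.3,"dz":8.1,"rx":0,"ry":0,"rz":0,"claw":1}]'
python3 - <<'E'
from h import *
im=capture("side"); K,T=M("side"); cv2.imwrite("pics/s1.png",cv2.resize(im[130:270,190:380],None,fx=4,fy=4)[:,:,::-1])
go((.487,.151,.044)); p=get_obs()["tcp_pos"]
for z in (.016,p[2]-.008): print((pix(K,T,(p[0],p[1],z))-(190,130))*4)
E
```

```text
t: 3.6
tcp_pos: [0.4866, 0.1509, 0.0435]
tool_rot: [-0.269, 3.129, 0.001]
contact_force: [0.7, -0.1, 0.5]
finger_gap: 0.0003
grip_force: 0.0
t 3.65 d cm [-0.05  0.   -0.06] tool x ang -170.2 z [ 1.3e-03  4.0e-04 -1.0e+00] tcp [0.4865 0.1509 0.0434]
[383.16688863 325.51444376]
[383.53737777 310.52693802]
```

View pics/s1.png

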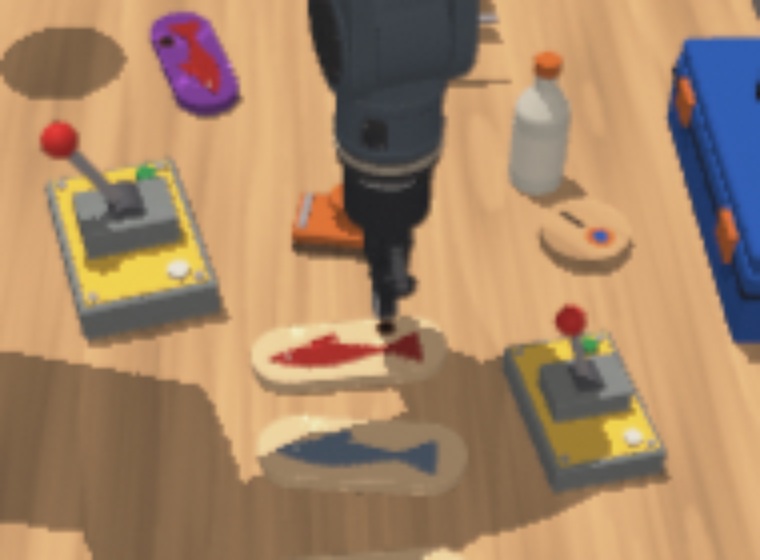

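The fingertips end just above the knot at crop (386,327), which matches the predicted (383,311) tip and (383,326) knot. I hold there, then rise.

```bash

python3 -m pendant '[{"dx":0,"dy":0,"dz":0,"rx":0,"ry":0,"rz":0,"claw":1},{"dx":0,"dy":0,"dz":0,"rx":0,"ry":0,"rz":0,"claw":1},{"dx":0,"dy":0,"dz":0,"rx":0,"ry":0,"rz":0,"claw":1},{"dx":0,"dy":0,"dz":0,"rx":0,"ry":0,"rz":0,"claw":1},{"dx":0,"dy":0,"dz":0,"rx":0,"ry":0,"rz":0,"claw":1},{"dx":0,"dy":0,"dz":0,"rx":0,"ry":0,"rz":0,"claw":1},{"dx":0,"dy":0,"dz":0,"rx":0,"ry":0,"rz":0,"claw":1},{"dx":0,"dy":0,"dz":0,"rx":0,"ry":0,"rz":0,"claw":1}]' >/dev/null
python3 -m pendant '[{"dx":0,"dy":0,"dz":0,"rx":0,"ry":0,"rz":0,"claw":1},{"dx":0,"dy":0,"dz":0,"rx":0,"ry":0,"rz":0,"claw":1},{"dx":0,"dy":0,"dz":0,"rx":0,"ry":0,"rz":0,"claw":1},{"dx":0,"dy":0,"dz":0,"rx":0,"ry":0,"rz":0,"claw":1},{"dx":0,"dy":0,"dz":0,"rx":0,"ry":0,"rz":0,"claw":1},{"dx":0,"dy":0,"dz":0,"rx":0,"ry":0,"rz":0,"claw":1},{"dx":0,"dy":0,"dz":0,"rx":0,"ry":0,"rz":0,"claw":1},{"dx":0,"dy":0,"dz":0,"rx":0,"ry":0,"rz":0,"claw":1}]' >/dev/null
python3 -m pendant '[{"dx":0,"dy":0,"dz":0,"rx":0,"ry":0,"rz":0,"claw":1},{"dx":0,"dy":0,"dz":0,"rx":0,"ry":0,"rz":0,"claw":1},{"dx":0,"dy":0,"dz":0,"rx":0,"ry":0,"rz":0,"claw":1},{"dx":0,"dy":0,"dz":0,"rx":0,"ry":0,"rz":0,"claw":1},{"dx":0,"dy":0,"dz":0,"rx":0,"ry":0,"rz":0,"claw":1},{"dx":0,"dy":0,"dz":0,"rx":0,"ry":0,"rz":0,"claw":1},{"dx":0,"dy":0,"dz":0,"rx":0,"ry":0,"rz":0,"claw":1},{"dx":0,"dy":0,"dz":0,"rx":0,"ry":0,"rz":0,"claw":1}]'
python3 -m pendant '[{"dx":0,"dy":0,"dz":-4,"rx":0,"ry":0,"rz":0,"claw":1},{"dx":0,"dy":0,"dz":-8,"rx":0,"ry":0,"rz":0,"claw":1},{"dx":0,"dy":0,"dz":-12,"rx":0,"ry":0,"rz":0,"claw":1},{"dx":0,"dy":0,"dz":-14,"rx":0,"ry":0,"rz":0,"claw":1},{"dx":0,"dy":0,"dz":-14,"rx":0,"ry":0,"rz":0,"claw":1},{"dx":0,"dy":4,"dz":-14,"rx":0,"ry":0,"rz":0,"claw":1},{"dx":0,"dy":8,"dz":-14,"rx":0,"ry":0,"rz":0,"claw":1},{"dx":0,"dy":10,"dz":-14,"rx":0,"ry":0,"rz":0,"claw":1}]'
python3 - <<'E'
from h import *
K,T=M("wrist"); im=capture("wrist")
for d in place_of("orange_sander_top","wrist")[:3]: print(round(d["score"],2),world(T,d["position"]).round(4))
go((.4600,.2955,.086))
E
```

```text
t: 6.05
tcp_pos: [0.486, 0.1507, 0.0426]
tool_rot: [0.269, -3.13, -0.0]
contact_force: [0.1, -0.0, 0.5]
finger_gap: -0.0001
grip_force: 0.0
t: 6.85
tcp_pos: [0.468, 0.2513, 0.1816]
tool_rot: [0.271, -3.129, -0.0]
contact_force: [-1.0, -0.2, 0.4]
finger_gap: 0.0001
grip_force: 0.0
0.62 [0.4595 0.2993 0.0544]
t 6.95 d cm [0.01 4.5  9.55] tool x ang -170.0 z [-1.3e-03 -2.0e-04 -1.0e+00] tcp [0.468  0.2512 0.1815]
```

```bash

python3 -m pendant '[{"dx":0.1,"dy":3,"dz":0,"rx":0,"ry":0,"rz":0,"claw":1},{"dx":0.1,"dy":4.7,"dz":0,"rx":0,"ry":0,"rz":0,"claw":1},{"dx":0.1,"dy":4.7,"dz":1,"rx":0,"ry":0,"rz":0,"claw":1},{"dx":0.1,"dy":4.7,"dz":2,"rx":0,"ry":0,"rz":0,"claw":1},{"dx":0.1,"dy":4.7,"dz":3,"rx":0,"ry":0,"rz":0,"claw":1},{"dx":0.1,"dy":4.7,"dz":4,"rx":0,"ry":0,"rz":0,"claw":1},{"dx":0.1,"dy":4.7,"dz":4.5,"rx":0,"ry":0,"rz":0,"claw":1},{"dx":0.1,"dy":4.7,"dz":4.5,"rx":0,"ry":0,"rz":0,"claw":1}]'
python3 - <<'E'
from h import *
K,T=M("wrist"); im=capture("wrist")
for d in place_of("orange_sander_top","wrist")[:3]: print(round(d["score"],2),world(T,d["position"]).round(4))
hsv=cv2.cvtColor(im,cv2.COLOR_RGB2HSV); cv2.imwrite("pics/w4.png",im[:,:,::-1])
go((.459,.297,.086)); print(pix(K,T,(.459,.297,.058)), 301*.021/(T[2,3]-.058))
E
```

```text
t: 7.75
tcp_pos: [0.4596, 0.2948, 0.1367]
tool_rot: [0.268, -3.129, 0.001]
contact_force: [0.3, 0.1, 0.6]
finger_gap: 0.0002
grip_force: 0.0
0.87 [0.4619 0.2981 0.0556]
t 7.85 d cm [0.07 0.19 5.18] tool x ang -170.2 z [ 2.e-04  1.e-04 -1.e+00] tcp [0.46   0.2952 0.1378]
[289.32434835 220.76449955] 29.737515671974332
```

View pics/w4.png

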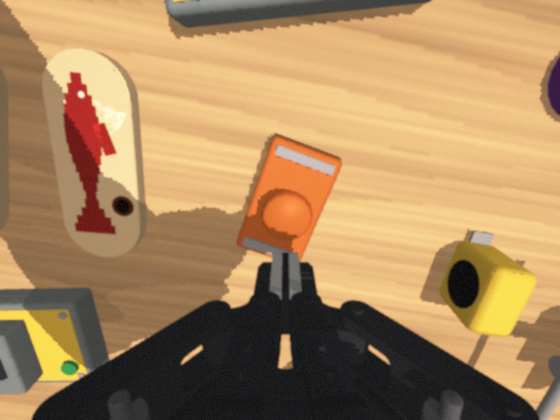

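The knob at (287,214) lies under and just ahead of the tips, so the estimate of (0.460, 0.2965) holds. I descend and hold.

```bash

python3 -m pendant '[{"dx":0,"dy":0.15,"dz":1.5,"rx":0,"ry":0,"rz":0,"claw":1},{"dx":0,"dy":0.15,"dz":3,"rx":0,"ry":0,"rz":0,"claw":1},{"dx":0,"dy":0.15,"dz":4,"rx":0,"ry":0,"rz":0,"claw":1},{"dx":0,"dy":0.15,"dz":4.7,"rx":0,"ry":0,"rz":0,"claw":1},{"dx":0,"dy":0.15,"dz":5,"rx":0,"ry":0,"rz":0,"claw":1},{"dx":0,"dy":0.15,"dz":5,"rx":0,"ry":0,"rz":0,"claw":1},{"dx":0,"dy":0.15,"dz":5,"rx":0,"ry":0,"rz":0,"claw":1},{"dx":0,"dy":0.15,"dz":5,"rx":0,"ry":0,"rz":0,"claw":1}]'
python3 -m pendant '[{"dx":0,"dy":0,"dz":0,"rx":0,"ry":0,"rz":0,"claw":1},{"dx":0,"dy":0,"dz":0,"rx":0,"ry":0,"rz":0,"claw":1},{"dx":0,"dy":0,"dz":0,"rx":0,"ry":0,"rz":0,"claw":1},{"dx":0,"dy":0,"dz":0,"rx":0,"ry":0,"rz":0,"claw":1},{"dx":0,"dy":0,"dz":0,"rx":0,"ry":0,"rz":0,"claw":1},{"dx":0,"dy":0,"dz":0,"rx":0,"ry":0,"rz":0,"claw":1},{"dx":0,"dy":0,"dz":0,"rx":0,"ry":0,"rz":0,"claw":1},{"dx":0,"dy":0,"dz":0,"rx":0,"ry":0,"rz":0,"claw":1}]'
python3 -m pendant '[{"dx":0,"dy":0,"dz":0,"rx":0,"ry":0,"rz":0,"claw":1},{"dx":0,"dy":0,"dz":0,"rx":0,"ry":0,"rz":0,"claw":1},{"dx":0,"dy":0,"dz":0,"rx":0,"ry":0,"rz":0,"claw":1},{"dx":0,"dy":0,"dz":0,"rx":0,"ry":0,"rz":0,"claw":1},{"dx":0,"dy":0,"dz":0,"rx":0,"ry":0,"rz":0,"claw":1},{"dx":0,"dy":0,"dz":0,"rx":0,"ry":0,"rz":0,"claw":1},{"dx":0,"dy":0,"dz":0,"rx":0,"ry":0,"rz":0,"claw":1},{"dx":0,"dy":0,"dz":0,"rx":0,"ry":0,"rz":0,"claw":1}]' >/dev/null
python3 -m pendant '[{"dx":0,"dy":0,"dz":0,"rx":0,"ry":0,"rz":0,"claw":1},{"dx":0,"dy":0,"dz":0,"rx":0,"ry":0,"rz":0,"claw":1},{"dx":0,"dy":0,"dz":0,"rx":0,"ry":0,"rz":0,"claw":1},{"dx":0,"dy":0,"dz":0,"rx":0,"ry":0,"rz":0,"claw":1},{"dx":0,"dy":0,"dz":0,"rx":0,"ry":0,"rz":0,"claw":1},{"dx":0,"dy":0,"dz":0,"rx":0,"ry":0,"rz":0,"claw":1},{"dx":0,"dy":0,"dz":0,"rx":0,"ry":0,"rz":0,"claw":1},{"dx":0,"dy":0,"dz":0,"rx":0,"ry":0,"rz":0,"claw":1}]'
python3 - <<'E'
from h import *
# pre-push pose: 70 mm before box centre along box -x
c=np.array([.6505,.050]); a=np.radians(10); u=np.array([np.cos(a),np.sin(a)])
for s in(-.085,.01,.03): print(s,c+s*u)
go([*(c-.085*u),.23])
E
```

```text
t: 8.65
tcp_pos: [0.4599, 0.297, 0.0881]
tool_rot: [-0.269, 3.129, 0.001]
contact_force: [0.6, 0.5, 0.5]
finger_gap: 0.0001
grip_force: 0.0
t: 9.45
tcp_pos: [0.4596, 0.2968, 0.0876]
tool_rot: [-0.269, 3.13, 0.0]
contact_force: [0.2, 0.2, 0.1]
finger_gap: -0.0004
grip_force: 0.0
t: 11.05
tcp_pos: [0.4596, 0.2969, 0.0876]
tool_rot: [-0.269, 3.13, 0.0]
contact_force: [0.3, -0.4, 0.4]
finger_gap: -0.0004
grip_force: 0.0
-0.085 [0.56679134 0.0352399 ]
0.01 [0.66034808 0.05173648]
0.03 [0.68004423 0.05520945]
t 11.05 d cm [ -6.09 -27.61 -14.24] tool x ang -170.2 z [ 0.  0. -1.] tcp [0.4596 0.2969 0.0876]
```

```bash

python3 -m pendant '[{"dx":0,"dy":0,"dz":-4,"rx":0,"ry":0,"rz":0,"claw":1},{"dx":0,"dy":0,"dz":-8,"rx":0,"ry":0,"rz":0,"claw":1},{"dx":0,"dy":0,"dz":-12,"rx":0,"ry":0,"rz":0,"claw":1},{"dx":0,"dy":0,"dz":-13.2,"rx":0,"ry":0,"rz":0,"claw":1},{"dx":-2,"dy":-4,"dz":-13.2,"rx":0,"ry":0,"rz":0,"claw":1},{"dx":-4,"dy":-8,"dz":-13.2,"rx":0,"ry":0,"rz":0,"claw":1},{"dx":-6,"dy":-12,"dz":-13.2,"rx":0,"ry":0,"rz":0,"claw":1},{"dx":-8.4,"dy":-16,"dz":-13.2,"rx":0,"ry":0,"rz":0,"claw":1}]'
python3 -m pendant '[{"dx":0,"dy":-4,"dz":0,"rx":0,"ry":0,"rz":0,"claw":1},{"dx":0,"dy":-8,"dz":0,"rx":0,"ry":0,"rz":0,"claw":1},{"dx":0,"dy":-11.7,"dz":0,"rx":0,"ry":0,"rz":0,"claw":1},{"dx":0,"dy":-11.7,"dz":0,"rx":0,"ry":0,"rz":0,"claw":1},{"dx":0,"dy":-11.7,"dz":0,"rx":0,"ry":0,"rz":0,"claw":1},{"dx":0,"dy":-11.7,"dz":0,"rx":0,"ry":0,"rz":0,"claw":1},{"dx":0,"dy":-11.7,"dz":0,"rx":0,"ry":0,"rz":0,"claw":1},{"dx":0,"dy":-11.7,"dz":0,"rx":0,"ry":0,"rz":0,"claw":1}]'
python3 - <<'E'
from h import *
for n in("side","top"):
    K,T=M(n); capture(n)
    for q in("toggle_tip","switch_box"):
        for d in place_of(q,n)[:4]:
            w=world(T,d["position"])
            if w[0]>.5: print(n,q,round(d["score"],2),w.round(4))
c=np.array([.6505,.0485]); a=np.radians(10); u=np.array([np.cos(a),np.sin(a)])
go([*(c-.062*u),.113])
E
```

```text
t: 11.85
tcp_pos: [0.5703, 0.152, 0.2194]
tool_rot: [0.27, -3.13, -0.0]
contact_force: [0.6, 0.5, -0.2]
finger_gap: 0.0
grip_force: 0.0
t: 12.65
tcp_pos: [0.5896, 0.0391, 0.2196]
tool_rot: [-0.271, 3.13, 0.0]
contact_force: [-0.6, 0.3, -0.4]
finger_gap: -0.0
grip_force: 0.0
side toggle_tip 0.53 [ 0.6756 -0.2677  0.0047]
side switch_box 0.65 [ 6.468e-01  4.820e-02 -1.000e-04]
t 12.95 d cm [ 0.04 -0.06 10.66] tool x ang -170.2 z [ 0.  0. -1.] tcp [0.5897 0.0384 0.2196]
```

```bash

python3 -m pendant '[{"dx":0,"dy":0,"dz":2,"rx":0,"ry":0,"rz":0,"claw":1},{"dx":0,"dy":0,"dz":4,"rx":0,"ry":0,"rz":0,"claw":1},{"dx":0,"dy":0,"dz":6,"rx":0,"ry":0,"rz":0,"claw":1},{"dx":0,"dy":0,"dz":8,"rx":0,"ry":0,"rz":0,"claw":1},{"dx":0,"dy":0,"dz":9.5,"rx":0,"ry":0,"rz":0,"claw":1},{"dx":0,"dy":0,"dz":10.6,"rx":0,"ry":0,"rz":0,"claw":1},{"dx":0,"dy":0,"dz":10.6,"rx":0,"ry":0,"rz":0,"claw":1},{"dx":0,"dy":0,"dz":10.6,"rx":0,"ry":0,"rz":0,"claw":1}]'
python3 -m pendant '[{"dx":-0.5,"dy":0,"dz":0,"rx":0,"ry":0,"rz":0,"claw":1},{"dx":-1,"dy":0,"dz":0,"rx":0,"ry":0,"rz":0,"claw":1},{"dx":-1.5,"dy":0,"dz":0,"rx":0,"ry":0,"rz":0,"claw":1},{"dx":-2,"dy":0,"dz":0,"rx":0,"ry":0,"rz":0,"claw":1},{"dx":-2.5,"dy":0,"dz":0,"rx":0,"ry":0,"rz":0,"claw":1},{"dx":-3,"dy":0,"dz":0,"rx":0,"ry":0,"rz":0,"claw":1},{"dx":-3.5,"dy":0,"dz":0,"rx":0,"ry":0,"rz":0,"claw":1},{"dx":-4,"dy":0,"dz":0,"rx":0,"ry":0,"rz":0,"claw":1}]'
python3 -m pendant '[{"dx":-0.4,"dy":0,"dz":0,"rx":0,"ry":0,"rz":0,"claw":1},{"dx":-0.8,"dy":0,"dz":0,"rx":0,"ry":0,"rz":0,"claw":1},{"dx":-1.2,"dy":0,"dz":0,"rx":0,"ry":0,"rz":0,"claw":1},{"dx":-1.6,"dy":0,"dz":0,"rx":0,"ry":0,"rz":0,"claw":1},{"dx":-2,"dy":0,"dz":0,"rx":0,"ry":0,"rz":0,"claw":1},{"dx":-2.4,"dy":0,"dz":0,"rx":0,"ry":0,"rz":0,"claw":1},{"dx":-2.8,"dy":0,"dz":0,"rx":0,"ry":0,"rz":0,"claw":1},{"dx":-2.8,"dy":0,"dz":0,"rx":0,"ry":0,"rz":0,"claw":1}]'
```

```text
t: 13.75
tcp_pos: [0.5899, 0.0383, 0.1141]
tool_rot: [-0.269, 3.13, -0.0]
contact_force: [0.5, -0.3, 0.7]
finger_gap: 0.0002
grip_force: 0.0
t: 14.55
tcp_pos: [0.6295, 0.0451, 0.1135]
tool_rot: [0.269, -3.13, -0.0]
contact_force: [-0.8, 0.1, 2.1]
finger_gap: -0.0
grip_force: 0.5
t: 15.35
tcp_pos: [0.6572, 0.0499, 0.1135]
tool_rot: [-0.269, 3.13, -0.0]
contact_force: [-0.6, 0.2, -0.3]
finger_gap: -0.0001
grip_force: 0.0
```

```bash

python3 -m pendant '[{"dx":-0.1,"dy":0,"dz":0,"rx":0,"ry":0,"rz":0,"claw":1},{"dx":-0.2,"dy":0,"dz":0,"rx":0,"ry":0,"rz":0,"claw":1},{"dx":-0.3,"dy":0,"dz":0,"rx":0,"ry":0,"rz":0,"claw":1},{"dx":-0.4,"dy":0,"dz":0,"rx":0,"ry":0,"rz":0,"claw":1},{"dx":-0.5,"dy":0,"dz":0,"rx":0,"ry":0,"rz":0,"claw":1},{"dx":-0.5,"dy":0,"dz":0,"rx":0,"ry":0,"rz":0,"claw":1},{"dx":-0.5,"dy":0,"dz":0,"rx":0,"ry":0,"rz":0,"claw":1},{"dx":-0.5,"dy":0,"dz":0,"rx":0,"ry":0,"rz":0,"claw":1}]'
python3 - <<'E'
from h import *
for n in("side","top"):
    K,T=M(n); im=capture(n); cv2.imwrite(f"pics/{n}2.png",im[:,:,::-1])
    for d in place_of("toggle_tip",n)[:5]:
        w=world(T,d["position"])
        if w[0]>.5: print(n,round(d["score"],2),w.round(4))
E
```

```text
t: 16.15
tcp_pos: [0.6617, 0.0507, 0.1137]
tool_rot: [-0.269, 3.13, -0.0]
contact_force: [-0.2, 1.0, -0.5]
finger_gap: 0.0003
grip_force: 0.1
side 0.64 [0.686  0.0561 0.119 ]
```

```bash

python3 -m pendant '[{"dx":-0.05,"dy":0,"dz":0,"rx":0,"ry":0,"rz":0,"claw":1},{"dx":-0.1,"dy":0,"dz":0,"rx":0,"ry":0,"rz":0,"claw":1},{"dx":-0.15,"dy":0,"dz":0,"rx":0,"ry":0,"rz":0,"claw":1},{"dx":-0.2,"dy":0,"dz":0,"rx":0,"ry":0,"rz":0,"claw":1},{"dx":-0.25,"dy":0,"dz":0,"rx":0,"ry":0,"rz":0,"claw":1},{"dx":-0.3,"dy":0,"dz":0,"rx":0,"ry":0,"rz":0,"claw":1},{"dx":-0.3,"dy":0,"dz":0,"rx":0,"ry":0,"rz":0,"claw":1},{"dx":-0.3,"dy":0,"dz":0,"rx":0,"ry":0,"rz":0,"claw":1}]'
python3 -m pendant '[{"dx":-0.05,"dy":0,"dz":0,"rx":0,"ry":0,"rz":0,"claw":1},{"dx":-0.1,"dy":0,"dz":0,"rx":0,"ry":0,"rz":0,"claw":1},{"dx":-0.15,"dy":0,"dz":0,"rx":0,"ry":0,"rz":0,"claw":1},{"dx":-0.2,"dy":0,"dz":0,"rx":0,"ry":0,"rz":0,"claw":1},{"dx":-0.2,"dy":0,"dz":0,"rx":0,"ry":0,"rz":0,"claw":1},{"dx":-0.2,"dy":0,"dz":0,"rx":0,"ry":0,"rz":0,"claw":1},{"dx":-0.2,"dy":0,"dz":0,"rx":0,"ry":0,"rz":0,"claw":1},{"dx":-0.2,"dy":0,"dz":0,"rx":0,"ry":0,"rz":0,"claw":1}]'
```

```text
t: 17.15
tcp_pos: [0.6646, 0.0512, 0.1136]
tool_rot: [-0.269, 3.13, -0.0]
contact_force: [0.1, -0.3, 0.0]
finger_gap: -0.0
grip_force: 0.2
t: 17.95
tcp_pos: [0.6666, 0.0516, 0.1136]
tool_rot: [-0.269, 3.13, -0.0]
contact_force: [1.1, -0.2, -1.2]
finger_gap: 0.0004
grip_force: 0.2
```

```bash

python3 -m pendant '[{"dx":-0.05,"dy":0,"dz":0,"rx":0,"ry":0,"rz":0,"claw":1},{"dx":-0.1,"dy":0,"dz":0,"rx":0,"ry":0,"rz":0,"claw":1},{"dx":-0.15,"dy":0,"dz":0,"rx":0,"ry":0,"rz":0,"claw":1},{"dx":-0.2,"dy":0,"dz":0,"rx":0,"ry":0,"rz":0,"claw":1},{"dx":-0.2,"dy":0,"dz":0,"rx":0,"ry":0,"rz":0,"claw":1},{"dx":-0.2,"dy":0,"dz":0,"rx":0,"ry":0,"rz":0,"claw":1},{"dx":-0.2,"dy":0,"dz":0,"rx":0,"ry":0,"rz":0,"claw":1},{"dx":-0.2,"dy":0,"dz":0,"rx":0,"ry":0,"rz":0,"claw":1}]'
python3 - <<'E'
from h import *
im=capture("side"); K,T=M("side")
for d in place_of("toggle_tip","side")[:5]:
        w=world(T,d["position"])
        if w[0]>.5: print(round(d["score"],2),w.round(4))
cv2.imwrite("pics/s3.png",cv2.resize(im[150:270,270:400],None,fx=5,fy=5,interpolation=2)[:,:,::-1])
E
```

```text
t: 18.75
tcp_pos: [0.6675, 0.0517, 0.1134]
tool_rot: [0.269, -3.128, 0.0]
contact_force: [-9.6, -1.3, 4.4]
finger_gap: -0.0001
grip_force: 4.8
0.38 [0.691  0.0531 0.1206]
```

View pics/s3.png

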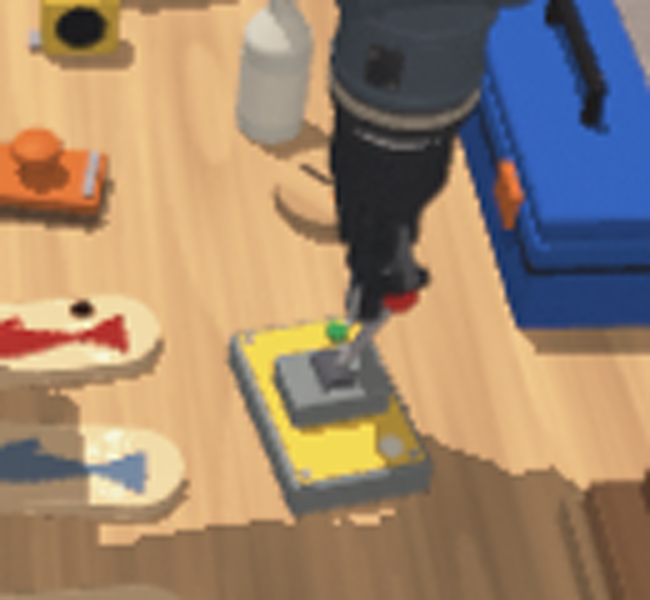

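The ball at (400,298) leans away from the robot at (0.691, 0.053, 0.121), and the reaction has jumped to 10 N, so the toggle is on its stop. I back off and rise clear.

```bash

python3 -m pendant '[{"dx":1,"dy":0,"dz":0,"rx":0,"ry":0,"rz":0,"claw":1},{"dx":3,"dy":0,"dz":0,"rx":0,"ry":0,"rz":0,"claw":1},{"dx":5,"dy":0,"dz":0,"rx":0,"ry":0,"rz":0,"claw":1},{"dx":6,"dy":0,"dz":-3,"rx":0,"ry":0,"rz":0,"claw":1},{"dx":6,"dy":0,"dz":-7,"rx":0,"ry":0,"rz":0,"claw":1},{"dx":6,"dy":0,"dz":-11,"rx":0,"ry":0,"rz":0,"claw":1},{"dx":6,"dy":0,"dz":-13,"rx":0,"ry":0,"rz":0,"claw":1},{"dx":6,"dy":0,"dz":-13,"rx":0,"ry":0,"rz":0,"claw":1}]'
python3 - <<'E'
from h import *
im=capture("side"); K,T=M("side")
for q in("toggle_tip","switch_box","red_knot","orange_sander_top"):
  for d in place_of(q,"side")[:4]:
        w=world(T,d["position"])
        if w[0]>.4: print(q,round(d["score"],2),w.round(4))
cv2.imwrite("pics/s4.png",cv2.resize(im[130:320,190:400],None,fx=3,fy=3,interpolation=2)[:,:,::-1])
E
```

```text
t: 19.65
tcp_pos: [0.6109, 0.0418, 0.247]
tool_rot: [-0.269, 3.124, -0.0]
contact_force: [0.4, -0.3, -0.5]
finger_gap: 0.0
grip_force: 0.0
toggle_tip 0.42 [0.6896 0.0541 0.1187]
toggle_tip 0.41 [ 5.832e-01 -4.297e-01 -5.000e-04]
switch_box 0.82 [ 6.488e-01  4.890e-02 -4.000e-04]
red_knot 0.62 [0.4858 0.1489 0.014 ]
orange_sander_top 0.6 [0.459  0.2935 0.0559]
```

View pics/s4.png

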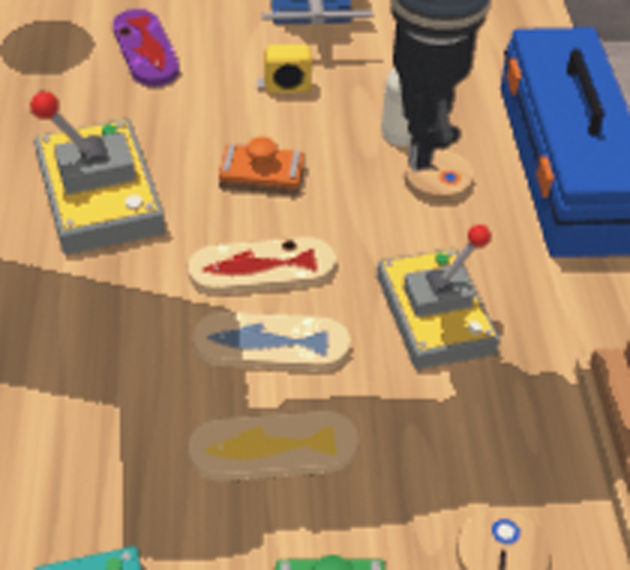

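The toggle ball at (479,236) is fully over, away from the robot. The arm is clear and nothing else has moved, so I hand the job in.

```bash
python3 -c "
from workcell import *
print(finish_job())"
```

```text
the job is handed in; nothing more can be done
None
```

I pointed at the red fish's knot and then the orange sander's knob for over two seconds each, pushed the toggle on the smaller yellow-faced box over to its stop, moved the arm clear at 19.7 s, and handed the job in (no verdict was shown).

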